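# Seal a collector card case in the lever press and hold it shut

### The job

Slide the card case with the yellow label up out of the slotted wooden rack, lower it upright to the very bottom of the slot in the grey sealing press, and only let go of it there. Then flip the press's red safety catch right over, out of the lever's way, take the lever by its black cross handle, pull it towards the front as far as it goes and keep holding it there: you finish still holding the lever fully pulled, with the press squeezing the case while its adhesive sets. Leave the other two cases, the toy car and the bell where they are.

Things in the scene. Friction and masses are not known exactly. Their poses are not given: they have to be found in the camera images.
- case_yellow: clear acrylic card case, upright, 9 mm thick (its x), 76 mm wide (y), 108 mm high (z), 60 g; YELLOW label folded over the top edge. Origin: centre of its underside. The one to seal. Starts in any one of the rack's three slots, axes as the rack's, top edge 116 mm above the table. The same either way round.
- case_blue: clear acrylic card case, upright, 9 mm thick (its x), 76 mm wide (y), 108 mm high (z), 60 g; blue label folded over the top edge. Origin: centre of its underside. In another slot of the rack; leave it there.
- case_green: clear acrylic card case, upright, 9 mm thick (its x), 76 mm wide (y), 108 mm high (z), 60 g; green label folded over the top edge. Origin: centre of its underside. In another slot of the rack; leave it there.
- rack: light wooden block 128 x 90 mm, 38 mm high, fixed to the table, with three parallel slots 46 mm apart along its x. Slots: 12 mm wide (x), 80 mm long (y), floor 8 mm above the table, 30 mm deep, so a case must rise over 30 mm to be out. 37 mm are free between neighbouring cases. Origin: centre of its underside.
- press: grey lever press, fixed to the table; base plate 165 x 160 mm, front = its -x side, facing the robot. Origin on the table under the middle of the slot. Two cheeks (outer faces at y = +-50 mm, 85 mm high), between them a fixed bright platen (+x) and a black sprung pad (-x). Lever, cross handle and red catch are on the right (-y) side; the lever's arm is at y = -78 mm.
- slot (a point): middle of the floor of the press's slot, 30 mm above the table; axes as the press. Open above, 13 mm along x, 83 mm along y, with flared lips at the top, 92 mm above the table, that widen it to about 24 x 93 mm. The case goes in with its thickness along the press's x; seated, its top edge is 138 mm above the table.
- catch (a joint): angle of the red safety catch, rad: 0 = standing in front of the lever's arm, blocking it (leaning 0.12 inward on its stop), 1.55 = flipped right over, lying outward to the right (-y). Starts at 0 to 0.05. Light to push; past about 0.2 it falls over by itself and stays.
- catch_tab (a point): middle of the catch's red thumb tab, a plate 44 mm along press x, 9 mm thick (y), 30 mm high, upright at the start: middle 119 mm, top 135 mm above the table, 97 mm in front of (-x) and 75 mm right of the slot. Free space on both sides; push it sideways to the right (press -y) from its left. The lever's handle is 90 mm behind it, up to 174 mm high.
- catch_hinge (a point): the catch's hinge, 48 mm above the table; its axis lies along the press's x.
- lever (a joint): angle of the lever, rad: 0 = rest, leaning back (to +x) 0.42 from upright; 1.2 = pulled to its stop, leaning 0.78 to the press's front (-x). A spring returns it when let go; pulling takes about 2 N at the handle at first, 5 N at the stop. While the catch stands, it is blocked within about 0.15 rad.
- lever_grip (a point): middle of the lever's black round cross handle, 120 mm from the lever's pivot axis; 165 mm above the table at rest, 140 mm when pulled. It moves on a circle about point lever_pivot, in the press's x-z plane.
- handle: the black cross handle: a bar 18 mm thick, 64 mm long along the press's y; free all round for pinching from above across x. Origin: its middle, as point lever_grip.
- lever_pivot (a point): point on the lever's pivot axis (along the press's y) level with the handle's middle: 55 mm above the table, 55 mm in front of (-x) and 105 mm to the right (-y) of the slot.
- pad: black rubber-faced pressure pad, 74 mm wide and 42 mm high, on the front side of the slot; the lever's eccentric pushes it through a spring towards the platen, so that it meets the case about a third of the way and squeezes it with about 12 N when the lever is fully pulled. Origin: as the press's.
- car: red wooden toy car, 58 x 102 x 50 mm, loose on the table in front of the press; leave it alone. Origin: under its middle.
- bell: counter bell, silver dome on a black foot, 77 mm across, 58 mm high, loose on the table to the right; leave it alone. Origin: under its middle.

How it is judged:
On the way, in this order (a step that is already met when the one before it is completed fails the run):
1. the yellow-labelled case has been slid up clear of the rack (z of case_yellow in the frame of rack above 0.045 m), for 0.1 s.
2. the case stands at the bottom of the press's slot and has been let go, with the catch still on (z of case_yellow in the frame of slot below 0.005 m and horizontal distance between case_yellow and slot below 0.007 m and angle between case_yellow's own z axis and vertical below 0.12 rad and angle between the x axis of case_yellow and the x axis of slot, either way round below 0.12 rad and contact force between the fingers and case_yellow below 0.1 N and value of joint catch below 0.3 rad), for 0.2 s.
3. the safety catch is flipped right over (value of joint catch above 1.3 rad and z of case_yellow in the frame of slot below 0.005 m and horizontal distance between case_yellow and slot below 0.007 m and angle between case_yellow's own z axis and vertical below 0.12 rad and angle between the x axis of case_yellow and the x axis of slot, either way round below 0.12 rad), for 0.1 s.
4. the lever is pulled fully and squeezes the case (value of joint lever above 1.08 rad and contact force between pad and case_yellow above 6 N), for 0.2 s.
At the end, for the whole second after the job is handed in: The lever is held by the fingers (contact over 1 N) at more than 1.08 of its 1.2 rad, the catch lies flipped over (over 1.3 rad), the pad squeezes the yellow-labelled case with over 6 N, and the case stands upright at the bottom of the slot (within 5 mm in height, 7 mm sideways), not held (all of step 3 and all of step 4 and contact force between the fingers and handle above 1 N and contact force between the fingers and case_yellow below 0.1 N); the arm keeps its last pose, push and grip.
It fails at once if the yellow-labelled case is let go over the press, more than 12 mm above the slot's bottom (contact force between the fingers and case_yellow below 0.1 N and horizontal distance between case_yellow and slot below 0.05 m and z of case_yellow in the frame of slot above 0.012 m).
It fails at once if the blue- or green-labelled case is shifted by more than 20 mm (distance of any of case_blue, case_green from where it was at the start of the episode above 0.02 m).
It fails at once if the toy car or the bell is shifted by more than 30 mm (distance of any of car, bell from where it was at the start of the episode above 0.03 m).
It also fails if it takes over 64 s, if anything falls off the work surface, if the arm or the gripper's body presses on something with over 40 N, if the wrist force passes 120 N, or if a joint passes its speed limit or range.

### The arm

A 7-joint arm with a two-finger parallel gripper is mounted at the origin on the work surface; the furniture and walls round the work are solid. World frame = base frame: x ahead of the robot, y to its left, z up, the work surface at z = 0. Lengths are in m, angles in rad, forces in N, time in s.
With the tool pointing down it reaches from about 0.4 to 0.85 m from the base axis. Payload 10.4 kg.
Tool frame: the origin (TCP) lies at the very end of the fingers, on their centre line; the grasp point (between the pads) lies r.tcp_to_grasp behind it (r.tcp_to_grasp is the distance from the TCP to the grasp point, in m); z points along the fingers, y is the line along which they close (so a half turn about z gives the same grasp; the last joint's range is limited). The gripper opens to 87 mm and grips with 3 to 60 N. Pads are 19 mm wide; open, the fingers measure 117 mm over their backs; the gripper's body (75 mm by 190 mm) begins 51 mm behind the grasp point.
Start: joints at [1.316, 0.332, -0.065, 1.46, 0.022, 1.35, -0.088], TCP at [0.144, -0.608, 0.223] pointing down, gripper open.
Joint ranges: [-2.6, 2.6], [-0.5, 2.12], [-1.47, 1.34], [0.16, 2.42], [-1.27, 4.41], [0.06, 2.06], [-2.6, 2.6]. Speed limits (rad/s): [2.22, 2.22, 2.79, 2.79, 3.14, 3.14, 3.14].

### API

Orientations are given as a unit quaternion [x, y, z, w].
In Python, from bench import monitor, cams, ticket, r gives the robot as it stands.
- The arm moves only by the shell command python3 -m crank 'ROWS' [OPENING] [FORCE]. ROWS is a JSON object whose one key "steps" holds a list of rows, each a list of 2 entries, a list of its own where there are three numbers: the shift along the world's x, y, z in units of 25 mm (1.0 is 25 mm), then the turn, a rotation vector about the world's x, y, z in units of 5 degrees (1.0 is 5 degrees). In form: {"steps": [[[x, y, z], [ax, ay, az]], ...]}. A call has 1 to 10 rows; each row shifts and turns the commanded pose from where the row before left it; what a row does not reach is not made up. A row lasts 1/12 s, in which the tool goes at most 41.7 mm and 7.16 degrees, less where a joint would pass 70% of its speed; a pose out of reach is approached as far as the arm can. A call is refused whole if a number of a shift passes 1 or a number of a turn 1, either way. A call with a gripper value outside its range is refused whole. OPENING is the finger opening in mm, from 0 to 87, set as the call begins (- or left out, the last holds). The fingers move at their own pace and stop on an object; FORCE is the grip in N (left out, the last holds). Time passes only in rows, so rows that do not move let the fingers close. It gives the time, the measured TCP pose, the force, the opening and the grip force at its end, in the units of the state.
- monitor.read_state(): the state, without advancing time (a new reading comes with each control period).
- cams.camera(name): name is "side" or "top"; returns a dict with "pixels" (400x640x3 uint8, blue, green, red), "z_map" (400x640 float32, m along the optical axis (not along the pixel's ray), 0 where there is no reading), "vfov" (degrees; the focal length in pixels is half the picture's height over the tangent of half this angle, whatever the lens; pixels are square), "cx", "cy" (the principal point, pixels), "T" (4x4, takes a point from camera to world coordinates). Camera axes: x right, y up, looking along -z (the intrinsics and any distortion apply to the point x, -y, -z); pixel columns grow to the right and rows downward; lengths in m; the calibration is good to about 2 mm. A picture is of the moment at which its call begins.
- ticket.close_job(): hands the job in; it is judged then, once.
The state is a dict: "time": time; "joint_positions": joint angles; "joint_vel": joint speeds; "joint_torque": joint torques, N m; "ee_pos": TCP position; "eef_rot": TCP orientation; "ft_force": force on the tool from outside, world axes, zero at the start; "torque": the same for the moment, N m; "width": finger opening in m; "grip_force": force on a finger pad.
Only numpy, scipy, OpenCV 4.12 (cv2) and the standard library are available. Lean on these libraries where they do the work, as an engineer would, in place of code of your own. Each camera call takes 0.05 s, during which the arm holds its last target. There are 200 camera calls.

## Working session

There is one attempt and no reset: what is moved stays moved. The work goes in short steps, Python scripts to look and compute and a shell command to move; the robot and the scene stay as the last step left them, time stands still between calls to the robot, and variables do not carry over. Pictures are saved under pics/ and viewed, at most 10 in all, crops included, and the job is handed in when it is done.

```bash
ls; mkdir -p pics
python3 - <<'E'
from bench import monitor, cams, r
import cv2,numpy as np
print(monitor.read_state(), r.tcp_to_grasp)
for n in("side","top"):
    c=cams.camera(n); cv2.imwrite(f"pics/{n}0.png",c["pixels"]); np.savez(f"{n}0.npz",**c)
    print(n,c["vfov"],c["cx"],c["cy"],c["T"].round(3).tolist(),[k for k in c],(c["z_map"]>0).mean())
E
```

```text
pics
{'time': 0.0, 'joint_positions': array([ 1.31638385,  0.3328748 , -0.06471336,  1.46095882,  0.02160056,
        1.34989131, -0.08854914]), 'joint_vel': array([-0.00170629,  0.00130871, -0.00157948, -0.00031847, -0.00306769,
       -0.00031405, -0.00113194]), 'joint_torque': array([-1.13784794e-03, -6.23242950e+01,  2.40759202e-02, -3.89909542e+01,
       -6.14338880e-02,  3.93756072e-02,  1.21135731e-04]), 'ee_pos': array([ 0.14349972, -0.60789861,  0.22174379]), 'eef_rot': array([ 9.93291001e-01,  1.15639402e-01, -1.14417211e-04, -7.09146359e-04]), 'ft_force': array([0.172481  , 0.30324155, 0.09086907]), 'torque': array([0.00878274, 0.00191655, 0.03602539]), 'grip_force': 0.0, 'width': 0.08713204964313734} 0.0187
side 50.01967847052128 311.67681943646386 198.17635983729005 [[1.0, 0.011, 0.002, 0.515], [-0.005, 0.605, -0.796, -0.782], [-0.01, 0.796, 0.605, 0.701], [0.0, 0.0, 0.0, 1.0]] ['pixels', 'z_map', 'vfov', 'cx', 'cy', 'T'] 0.99605078125
top 54.15773220224163 316.05768669781565 204.38038106218346 [[-0.01, 0.994, -0.108, 0.395], [-1.0, -0.011, -0.009, -0.047], [-0.011, 0.108, 0.994, 0.95], [0.0, 0.0, 0.0, 1.0]] ['pixels', 'z_map', 'vfov', 'cx', 'cy', 'T'] 0.996109375
```

View pics/top0.png

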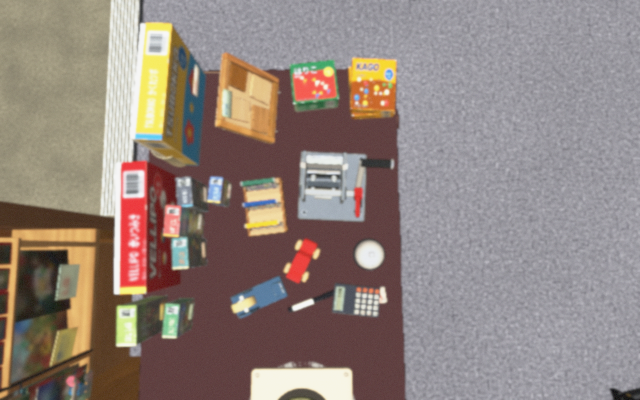

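View pics/side0.png

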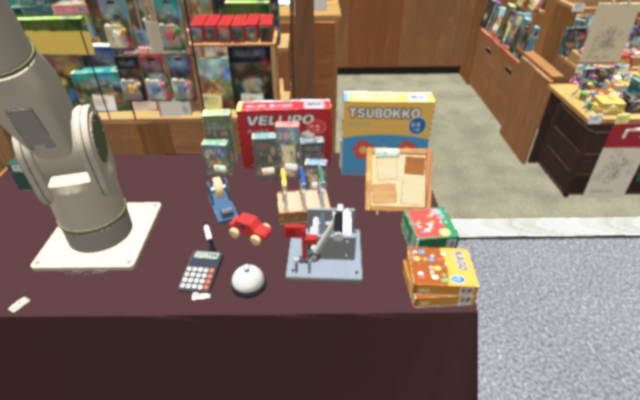

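Top view: the yellow label (≈262,224) is in the rack slot nearest the robot. The press is at ≈(330,187), the red catch at ≈(358,203), the black handle at ≈(377,163). The car is at (302,260) and the bell at (369,254). Side view agrees: press (325,250), rack (303,200).

```bash
cat > h.py <<'E'
import numpy as np,cv2
def load(n): return dict(np.load(n+".npz"))
def f(c): return 200/np.tan(np.radians(float(c["vfov"]))/2)
def pts(c,uv,z):   # depth back-projection
    uv=np.atleast_2d(uv).astype(float); z=np.atleast_1d(z)
    p=np.c_[(uv[:,0]-c["cx"])/f(c),-(uv[:,1]-c["cy"])/f(c),-np.ones(len(uv))]*z[:,None]
    return p@c["T"][:3,:3].T+c["T"][:3,3]
def plane(c,uv,h): # ray onto plane z=h
    d=pts(c,uv,np.ones(len(np.atleast_2d(uv))))-c["T"][:3,3]
    return c["T"][:3,3]+d*((h-c["T"][2,3])/d[:,2])[:,None]
def cloud(c):
    v,u=np.mgrid[:400,:640]; uv=np.c_[u.ravel(),v.ravel()]
    return pts(c,uv,c["z_map"].ravel()).reshape(400,640,3)
def proj(c,P):
    q=(np.atleast_2d(P)-c["T"][:3,3])@c["T"][:3,:3]
    return np.c_[c["cx"]+f(c)*q[:,0]/-q[:,2],c["cy"]-f(c)*q[:,1]/-q[:,2]]
E
python3 - <<'E'
from h import *
for n in("top","side"):
    c=load(n+"0"); C=cloud(c); hsv=cv2.cvtColor(c["pixels"],cv2.COLOR_BGR2HSV)
    R=(C[...,0]>.35)&(C[...,0]<.8)&(C[...,1]>-.3)&(C[...,1]<.2)
    print(n,"table z",np.median(C[...,2][R&(C[...,2]<.02)]))
    H,S,V=hsv[...,0],hsv[...,1],hsv[...,2]
    for nm,m in dict(yel=(abs(H.astype(int)-26)<7)&(S>170)&(C[...,2]>.06),blu=(abs(H.astype(int)-113)<12)&(S>130)&(C[...,2]>.06),red=((H<6)|(H>174))&(S>150)&(C[...,2]>.085),
       blk=(V<60)&(C[...,2]>.14),cheek=(C[...,2]>.075)&(S<60)&(V>70)&(C[...,1]<-.03)).items():
        m=(m&R).astype(np.uint8); k,l,st,ce=cv2.connectedComponentsWithStats(m)
        for i in range(1,k):
            if st[i,4]>12:
                p=C[l==i]; print(n,nm,st[i],ce[i].round(1),p.mean(0).round(4),p.min(0).round(3),p.max(0).round(3))
c=load("top0");cv2.imwrite("pics/t1.png",cv2.resize(c["pixels"][145:240,235:400],None,fx=4.8,fy=4.8,interpolation=cv2.INTER_CUBIC))
c=load("side0");cv2.imwrite("pics/s1.png",cv2.resize(c["pixels"][160:290,265:375],None,fx=4.6,fy=4.6,interpolation=cv2.INTER_CUBIC))
E
```

```text
top table z -0.0003680805111955787
top yel [362  73  23   8 110] [373.5  76.6] [ 0.7923 -0.1772  0.0653] [ 0.783 -0.201  0.061] [ 0.8  -0.15  0.07]
top yel [352  74   5   7  30] [353.7  76.9] [ 0.7923 -0.1305  0.0654] [ 0.783 -0.136  0.063] [ 0.799 -0.126  0.068]
top yel [247 221  29   7  92] [260.7 224. ] [0.4449 0.0795 0.1155] [0.439 0.049 0.112] [0.451 0.109 0.119]
top blu [245 201  29   5  74] [258.2 203. ] [0.4887 0.0833 0.1269] [ 0.395 -0.047  0.113] [0.494 0.113 0.95 ]
top red [355 188   7  28 133] [357.6 198.9] [ 0.4944 -0.1268  0.1341] [ 0.395 -0.137  0.104] [ 0.522 -0.047  0.95 ]
top blk [363 159  27   8 168] [376.1 162.9] [ 0.5626 -0.162   0.1715] [ 0.556 -0.188  0.167] [ 0.571 -0.135  0.176]
top cheek [312 153  36  48 439] [334.1 166.6] [ 0.573  -0.0801  0.0904] [ 0.395 -0.109  0.075] [ 0.605 -0.031  0.95 ]
top cheek [355 159  12  28 163] [360.3 173.7] [ 0.5463 -0.1328  0.1399] [ 0.395 -0.142  0.081] [ 0.572 -0.047  0.95 ]
top cheek [389 159   5  10  36] [391.3 163.7] [ 0.5606 -0.1927  0.1714] [ 0.553 -0.196  0.165] [ 0.571 -0.188  0.175]
top cheek [312 169  29   6 113] [326.  171.6] [ 0.5618 -0.0621  0.0891] [ 0.395 -0.094  0.075] [ 0.57  -0.031  0.95 ]
top cheek [312 180  28   8 150] [325.2 183.7] [ 0.5345 -0.0599  0.0898] [ 0.395 -0.091  0.075] [ 0.543 -0.03   0.95 ]
side table z -0.016811608138226353
side blu [300 168   5  14  48] [301.9 174.9] [0.4901 0.0825 0.1147] [0.485 0.056 0.113] [0.496 0.112 0.117]
side red [284 225  33  22 343] [299.1 233.2] [ 0.4873 -0.1326  0.1177] [ 0.457 -0.142  0.087] [ 0.522 -0.123  0.135]
side blk [336 214   5  16  68] [338.2 221.4] [ 0.5638 -0.1602  0.1718] [ 0.559 -0.182  0.17 ] [ 0.568 -0.138  0.174]
side cheek [312 211  44  40 763] [334.2 230.7] [ 0.5595 -0.1169  0.1099] [ 0.513 -0.198  0.075] [ 0.605 -0.03   0.174]
```

View pics/t1.png

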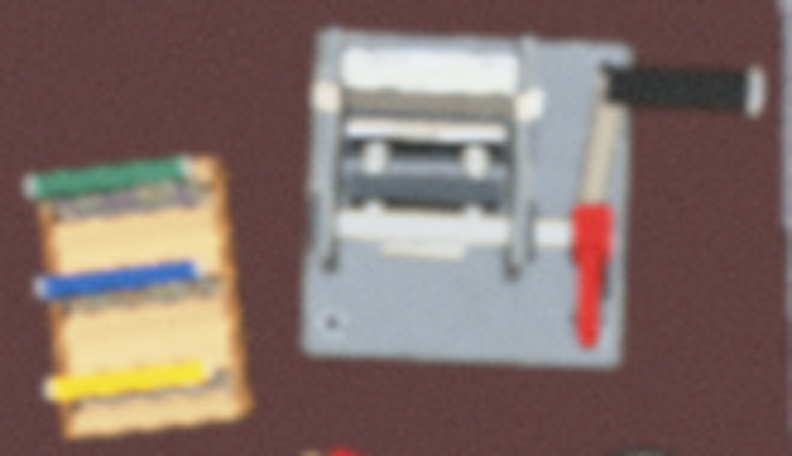

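View pics/s1.png

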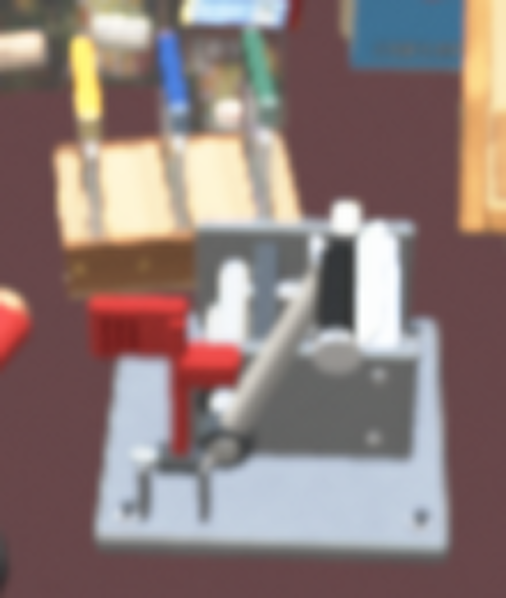

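Crops: the case labels run nearly along y, with the yellow one nearest the robot. The press is turned slightly; its front edge runs from crop (303,355) to (617,365). I'll now get the yaw and slot position from edges and the depth profile.

Run:
```python
from h import *
c=load("top0"); C=cloud(c); C[c["z_map"]==0]=np.nan; s=load("side0"); D=cloud(s);D[s["z_map"]==0]=np.nan
hsv=cv2.cvtColor(c["pixels"],cv2.COLOR_BGR2HSV);H,S,V=[hsv[...,i].astype(int) for i in range(3)]
# labels: line fit on top plane
for nm,h0 in dict(yel=26,blu=113,grn=75).items():
    m=(abs(H-h0)<14)&(S>90)&(C[...,2]>.1)&(C[...,2]<.125)&(C[...,0]>.4)&(C[...,0]<.56)&(C[...,1]>.03)&(C[...,1]<.14)
    v,u=np.nonzero(m);P=plane(c,np.c_[u,v],.116)[:,:2]
    vx,vy,x0,y0=cv2.fitLine(P.astype(np.float32),cv2.DIST_HUBER,0,.01,.01).ravel()
    print(nm,len(P),P.mean(0).round(4),"yaw deg",np.degrees(np.arctan2(-vx*np.sign(vy),abs(vy))).round(2),"yrange",P[:,1].min().round(4),P[:,1].max().round(4))
m=((H>8)&(H<24)&(S>60)&(V>120)&(C[...,2]>.03)&(C[...,2]<.045)&(C[...,0]<.58)&(C[...,0]>.38)&(C[...,1]>0)&(C[...,1]<.15)).astype(np.uint8)
m=cv2.morphologyEx(m,cv2.MORPH_CLOSE,np.ones((9,9)))
v,u=np.nonzero(m);P=plane(c,np.c_[u,v],.038)[:,:2]
print("rack",cv2.minAreaRect((P*1000).astype(np.float32)))
# press plate
m=((S<70)&(V>60)|(C[...,2]>.05))&(C[...,0]>.42)&(C[...,0]<.68)&(C[...,1]>-.19)&(C[...,1]<.01)&(C[...,2]<.03)&(C[...,2]>.004)
v,u=np.nonzero(m);zz=np.median(C[...,2][m]);P=plane(c,np.c_[u,v],zz)[:,:2];rc=cv2.minAreaRect((P*1000).astype(np.float32))
print("plate",zz,rc)
a=rc[2]; a=a-90 if a>45 else a
for nm,Q,im in(("top",C,c),("side",D,s)):
    t=np.radians(a);R=np.array([[np.cos(t),-np.sin(t)],[np.sin(t),np.cos(t)]])
    q=(Q[...,:2]-[.5626,-.165])@R+[-.006,-.105]   # guessed press frame from handle
    g=cv2.cvtColor(im["pixels"],cv2.COLOR_BGR2GRAY)
    for ylo,yhi in((-.03,.03),):
        print(nm)
        for x in np.arange(-.07,.06,.004):
            k=(abs(q[...,0]-x)<.002)&(q[...,1]>ylo)&(q[...,1]<yhi)&(Q[...,2]>-.02)
            if k.sum(): print(f"{x:.3f} z {np.percentile(Q[...,2][k],10):.3f} {np.median(Q[...,2][k]):.3f} {np.percentile(Q[...,2][k],90):.3f} g {np.median(g[k]):.0f} n{k.sum()}")
    k=(Q[...,2]>.075)&(Q[...,2]<.1)&(abs(q[...,0]-.01)<.04)&(abs(q[...,1])<.06); print("cheek y",np.percentile(q[...,1][k],[1,3,10,90,97,99]).round(3))
```

```text
yel 159 [0.4451 0.077 ] yaw deg 5.78 yrange 0.0425 0.1131
blu 103 [0.4901 0.0835] yaw deg 7.13 yrange 0.0511 0.1135
grn 87 [0.5366 0.0885] yaw deg 7.32 yrange 0.0576 0.1161
rack ((490.8857116699219, 81.8033447265625), (127.60416412353516, 90.1330337524414), 6.22235631942749)
plate 0.013287878358395622 ((541.3917846679688, -78.18719482421875), (159.26646423339844, 164.55496215820312), 86.7616195678711)
top
-0.070 z 0.012 0.014 0.015 g 175 n40
-0.066 z 0.012 0.015 0.050 g 180 n75
-0.062 z 0.013 0.052 0.056 g 213 n52
-0.058 z 0.012 0.059 0.062 g 219 n67
-0.054 z 0.059 0.061 0.063 g 224 n46
-0.050 z 0.058 0.059 0.062 g 215 n42
-0.046 z 0.047 0.058 0.065 g 168 n29
-0.042 z 0.049 0.074 0.079 g 102 n92
-0.038 z 0.077 0.079 0.081 g 108 n48
-0.034 z 0.077 0.078 0.080 g 120 n42
-0.030 z 0.066 0.075 0.076 g 139 n3
-0.026 z 0.058 0.060 0.062 g 199 n10
-0.022 z 0.013 0.060 0.063 g 196 n26
-0.018 z 0.011 0.015 0.062 g 160 n48
-0.014 z 0.020 0.061 0.085 g 132 n150
-0.010 z 0.079 0.081 0.084 g 210 n39
-0.006 z 0.075 0.077 0.080 g 166 n24
0.002 z 0.034 0.034 0.034 g 136 n1
0.006 z 0.029 0.048 0.076 g
[... 693 characters left out ...]
2 z 0.077 0.078 0.080 g 126 n33
-0.038 z 0.076 0.078 0.079 g 122 n31
-0.034 z 0.059 0.078 0.080 g 126 n22
-0.030 z 0.056 0.056 0.058 g 185 n3
-0.026 z 0.056 0.057 0.060 g 216 n7
-0.022 z 0.060 0.060 0.060 g 227 n1
-0.014 z 0.044 0.084 0.085 g 184 n4
0.006 z 0.081 0.082 0.083 g 244 n19
0.010 z 0.083 0.085 0.087 g 253 n28
0.014 z 0.087 0.090 0.092 g 253 n32
0.018 z 0.080 0.082 0.092 g 252 n28
0.022 z 0.079 0.081 0.082 g 250 n36
0.038 z 0.011 0.012 0.014 g 186 n17
0.042 z 0.011 0.012 0.015 g 198 n32
0.046 z 0.011 0.012 0.014 g 196 n31
0.050 z -0.002 0.009 0.012 g 144 n21
0.054 z -0.002 -0.001 0.000 g 95 n33
0.058 z -0.002 -0.001 0.000 g 81 n29
cheek y [-0.047 -0.047 -0.045  0.048  0.052  0.053]
```

Estimates:
- Yellow case centre: (0.445, 0.077), yaw 6.6°.
- Slot: about (0.5765, -0.058), yaw -3.2°. I'll check this with the case hovering above it.

Now swinging over to the rack.

```bash
python3 -m crank '{"steps":[[[1,1,0],[0,0,1]],[[1,1,0],[0,0,1]],[[1,1,0],[0,0,1]],[[1,1,0],[0,0,1]],[[1,1,0],[0,0,1]],[[1,1,0],[0,0,1]],[[1,1,0],[0,0,1]],[[1,1,0],[0,0,1]],[[1,1,0],[0,0,1]],[[1,1,0],[0,0,1]]]}' 35 20
python3 -m crank '{"steps":[[[0.3,1,0],[0,0,0.66]],[[0.3,1,0],[0,0,0.5]],[[0.3,1,0],[0,0,0.5]],[[0.3,1,0],[0,0,0.5]],[[0.3,1,0],[0,0,0.5]],[[0.3,1,0],[0,0,0.5]],[[0.3,1,0],[0,0,0.5]],[[0.3,1,0],[0,0,0.5]],[[0.3,1,0],[0,0,0.5]],[[0.3,1,0],[0,0,0.5]]]}'
python3 -m crank '{"steps":[[[0,0,0],[0,0,0]]]}'
```

```text
time: 0.93
ee_pos: [0.3944, -0.3568, 0.2224]
eef_rot: [0.85, 0.526, -0.0, -0.0]
ft_force: [0.9, -0.8, -1.0]
width: 0.0365
grip_force: 0.0
time: 1.77
ee_pos: [0.4686, -0.1062, 0.2227]
eef_rot: [0.712, 0.702, -0.0, 0.0]
ft_force: [0.2, -0.7, 0.6]
width: 0.035
grip_force: 0.0
time: 1.85
ee_pos: [0.4697, -0.102, 0.223]
eef_rot: [0.709, 0.705, 0.001, 0.0]
ft_force: [-0.0, 0.2, -0.3]
width: 0.0349
grip_force: 0.0
```

```bash
python3 -m crank '{"steps":[[[-0.12,0.9,0],[0,0,0.2]],[[-0.12,0.9,0],[0,0,0.2]],[[-0.12,0.9,0],[0,0,0.2]],[[-0.12,0.9,0],[0,0,0.2]],[[-0.12,0.9,0],[0,0,0.2]],[[-0.12,0.9,0],[0,0,0.2]],[[-0.12,0.9,0],[0,0,0.2]],[[-0.12,0.86,0],[0,0,0]],[[0,0,0],[0,0,0]],[[0,0,0],[0,0,0]]]}'
python3 -m crank '{"steps":[[[0,0,-0.5],[0,0,0]],[[0,0,-0.5],[0,0,0]],[[0,0,-0.5],[0,0,0]],[[0,0,-0.5],[0,0,0]],[[0,0,-0.4],[0,0,0]],[[0,0,0],[0,0,0]],[[0,0,0],[0,0,0]]]}'
python3 - <<'E'
from bench import cams
import numpy as np,cv2
a=[]
for n in("top","side"):
    c=cams.camera(n); np.savez(n+"1.npz",**c)
    i=c["pixels"]; i=i[140:250,230:340] if n=="top" else i[110:220,250:360]
    a.append(cv2.resize(i,None,fx=3.6,fy=3.6,interpolation=cv2.INTER_CUBIC))
cv2.imwrite("pics/hov.png",np.hstack(a))
E
```

```text
time: 2.68
ee_pos: [0.444, 0.0727, 0.2227]
eef_rot: [0.667, 0.745, -0.0, 0.0]
ft_force: [0.6, -0.9, -0.0]
width: 0.0351
grip_force: 0.0
time: 3.27
ee_pos: [0.4444, 0.0705, 0.1625]
eef_rot: [0.669, 0.744, -0.0, -0.0]
ft_force: [0.6, -0.6, 0.8]
width: 0.035
grip_force: 0.0
```

View pics/hov.png

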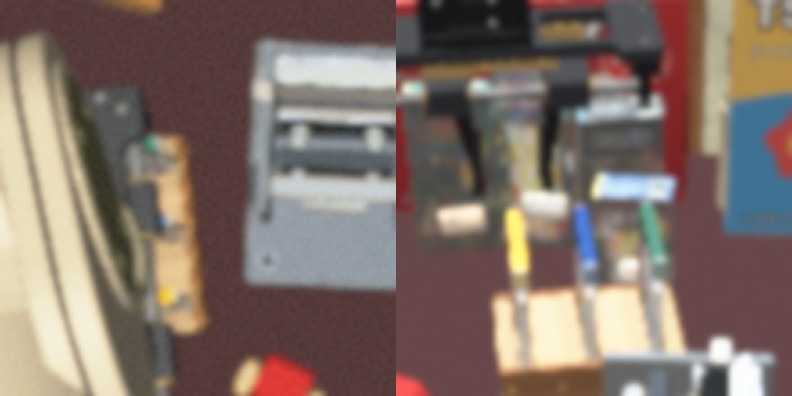

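The fingers straddle the yellow case with clearance (tips at crop x≈477 and 548, label at ≈515). Descend, grip and lift.

```bash
python3 -m crank '{"steps":[[[0.02,0.25,-0.3],[0,0,0.1]],[[0,0,-0.4],[0,0,0]],[[0,0,-0.4],[0,0,0]],[[0,0,-0.4],[0,0,0]],[[0,0,-0.4],[0,0,0]],[[0,0,-0.4],[0,0,0]],[[0,0,-0.4],[0,0,0]],[[0,0,-0.4],[0,0,0]],[[0,0,0],[0,0,0]],[[0,0,0],[0,0,0]]]}'
python3 -m crank '{"steps":[[[0,0,0],[0,0,0]],[[0,0,0],[0,0,0]],[[0,0,0],[0,0,0]],[[0,0,0],[0,0,0]],[[0,0,0],[0,0,0]],[[0,0,0],[0,0,0]]]}' 0 20
```

```text
time: 4.2
ee_pos: [0.4447, 0.0771, 0.0845]
eef_rot: [0.665, 0.747, -0.0, -0.001]
ft_force: [-1.2, 0.5, -0.6]
width: 0.0346
grip_force: 0.0
time: 4.7
ee_pos: [0.4453, 0.0769, 0.0853]
eef_rot: [0.665, 0.746, 0.0, 0.0]
ft_force: [0.2, -0.5, 2.0]
width: 0.0087
grip_force: 20.0
```

```bash
python3 -m crank '{"steps":[[[0,0,0.3],[0,0,0]],[[0,0,0.4],[0,0,0]],[[0,0,0.5],[0,0,0]],[[0,0,0.5],[0,0,0]],[[0,0,0.5],[0,0,0]],[[0,0,0.5],[0,0,0]],[[0,0,0.6],[0,0,0]],[[0,0,0.8],[0,0,0]],[[0,0,0.8],[0,0,0]],[[0,0,0],[0,0,0]]]}'
python3 -m crank '{"steps":[[[0.2,-0.4,0],[0,0,-0.2]],[[0.53,-0.6,0],[0,0,-0.2]],[[0.6,-0.6,0],[0,0,-0.2]],[[0.6,-0.6,0],[0,0,-0.2]],[[0.6,-0.6,0],[0,0,-0.2]],[[0.6,-0.6,0],[0,0,-0.2]],[[0.6,-0.6,0],[0,0,-0.2]],[[0.6,-0.5,0],[0,0,-0.2]],[[0.5,-0.5,0],[0,0,-0.2]],[[0.4,-0.4,0],[0,0,-0.16]]]}'
python3 -m crank '{"steps":[[[0,0,0],[0,0,0]],[[0,0,0],[0,0,0]],[[0,0,0],[0,0,0]]]}'
```

```text
time: 5.53
ee_pos: [0.4468, 0.0777, 0.2119]
eef_rot: [0.665, 0.747, 0.002, 0.002]
ft_force: [0.0, 0.5, 0.1]
width: 0.009
grip_force: 20.0
time: 6.37
ee_pos: [0.5762, -0.0603, 0.2062]
eef_rot: [0.728, 0.686, -0.001, -0.001]
ft_force: [-0.2, 0.2, -0.3]
width: 0.0089
grip_force: 20.0
time: 6.62
ee_pos: [0.5752, -0.0577, 0.207]
eef_rot: [0.727, 0.687, -0.0, -0.001]
ft_force: [-0.0, 0.4, -0.4]
width: 0.0087
grip_force: 20.0
```

```bash
python3 -m crank '{"steps":[[[0,0,-0.3],[0,0,0]],[[0,0,-0.3],[0,0,0]],[[0,0,-0.3],[0,0,0]],[[0,0,-0.2],[0,0,0]],[[0,0,0],[0,0,0]],[[0,0,0],[0,0,0]],[[0,0,0],[0,0,0]]]}'
python3 - <<'E'
from bench import cams
import numpy as np,cv2
from h import *
a=[]
for n in("top","side"):
    c=cams.camera(n); np.savez(n+"2.npz",**c)
    i=c["pixels"]; i=i[140:230,290:400] if n=="top" else i[165:255,275:385]
    a.append(cv2.resize(i,None,fx=5 if n=="side" else 3.6,fy=5 if n=="side" else 3.6,interpolation=cv2.INTER_CUBIC)[:450])
a[0]=cv2.resize(a[0],(240,450)) if 0 else a[0][:, :240]
a[0]=cv2.copyMakeBorder(a[0],0,450-a[0].shape[0],0,0,cv2.BORDER_CONSTANT)
cv2.imwrite("pics/ins.png",np.hstack(a))
E
```

```text
time: 7.2
ee_pos: [0.576, -0.058, 0.1803]
eef_rot: [0.727, 0.687, 0.0, 0.0]
ft_force: [-0.5, 0.7, -0.4]
width: 0.0089
grip_force: 20.0
```

View pics/ins.png

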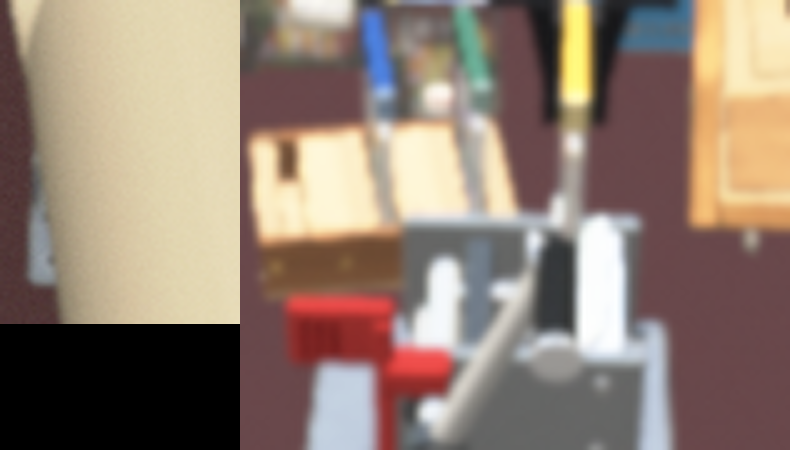

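Side view: the case edge (crop x≈571) hangs midway between the front lip (≈560) and the platen (≈582), so it is centred. Lowering in stages and watching the force.

```bash
python3 -m crank '{"steps":[[[0,0,-0.15],[0,0,0]],[[0,0,-0.15],[0,0,0]],[[0,0,-0.15],[0,0,0]],[[0,0,-0.15],[0,0,0]],[[0,0,-0.15],[0,0,0]],[[0,0,-0.15],[0,0,0]],[[0,0,-0.15],[0,0,0]],[[0,0,0],[0,0,0]],[[0,0,0],[0,0,0]]]}'
python3 - <<'E'
from bench import monitor as m
s=m.read_state();print(s["ft_force"],s["torque"],s["ee_pos"])
E
```

```text
time: 8.05
ee_pos: [0.5757, -0.058, 0.1536]
eef_rot: [0.727, 0.687, -0.0, -0.0]
ft_force: [0.1, 0.3, 0.5]
width: 0.0088
grip_force: 20.0
[0.07347646 0.34609976 0.51639971] [-0.02579953 -0.13104075  0.01876751] [ 0.57573287 -0.05803362  0.15360493]
```

```bash
python3 -m crank '{"steps":[[[0,0,-0.2],[0,0,0]],[[0,0,-0.2],[0,0,0]],[[0,0,-0.2],[0,0,0]],[[0,0,-0.2],[0,0,0]],[[0,0,-0.2],[0,0,0]],[[0,0,-0.2],[0,0,0]],[[0,0,-0.2],[0,0,0]],[[0,0,-0.2],[0,0,0]],[[0,0,-0.1],[0,0,0]],[[0,0,0],[0,0,0]]]}'
python3 -m crank '{"steps":[[[0,0,-0.1],[0,0,0]],[[0,0,0],[0,0,0]],[[0,0,0],[0,0,0]]]}'
```

```text
time: 8.88
ee_pos: [0.5755, -0.0581, 0.1106]
eef_rot: [0.727, 0.687, -0.0, -0.0]
ft_force: [-0.5, -0.6, -1.7]
width: 0.0085
grip_force: 20.0
time: 9.13
ee_pos: [0.5759, -0.058, 0.1089]
eef_rot: [0.727, 0.687, 0.0, 0.0]
ft_force: [0.8, 0.6, -1.3]
width: 0.0088
grip_force: 20.0
```

```bash
python3 -m crank '{"steps":[[[0,0,-0.06],[0,0,0]],[[0,0,-0.06],[0,0,0]],[[0,0,0],[0,0,0]],[[0,0,0],[0,0,0]]]}'
python3 -m crank '{"steps":[[[0,0,-0.06],[0,0,0]],[[0,0,-0.06],[0,0,0]],[[0,0,0],[0,0,0]],[[0,0,0],[0,0,0]]]}'
python3 - <<'E'
from bench import cams
import numpy as np
from h import *
c=cams.camera("side"); np.savez("side3.npz",**c); C=cloud(c)
hsv=cv2.cvtColor(c["pixels"],cv2.COLOR_BGR2HSV);H,S,V=[hsv[...,i].astype(int) for i in range(3)]
m=(abs(H-26)<8)&(S>150)&(abs(C[...,0]-.576)<.03)&(abs(C[...,1]+.058)<.06)&(C[...,2]>.1)
print(m.sum(),np.percentile(C[m],[3,50,97],axis=0).round(4))
cv2.imwrite("pics/seat.png",cv2.resize(c["pixels"][165:255,275:385],None,fx=5,fy=5,interpolation=cv2.INTER_CUBIC))
E
```

```text
time: 9.47
ee_pos: [0.5766, -0.0581, 0.1073]
eef_rot: [0.727, 0.687, 0.0, 0.001]
ft_force: [-3.0, 0.5, 11.3]
width: 0.0083
grip_force: 20.0
time: 9.8
ee_pos: [0.5785, -0.0582, 0.1069]
eef_rot: [0.727, 0.687, 0.002, 0.003]
ft_force: [-4.7, 0.2, 26.8]
width: 0.0093
grip_force: 20.2
22 [[ 0.5711 -0.0799  0.1281]
 [ 0.5815 -0.0688  0.1405]
 [ 0.5844 -0.0656  0.1532]]
```

View pics/seat.png

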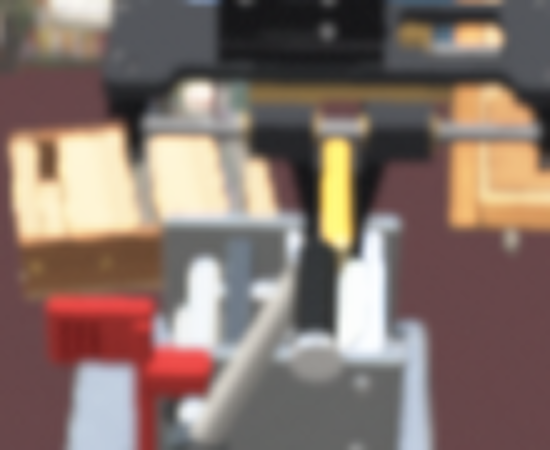

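Force rises at exactly the expected seated height (TCP z 0.107), and the view shows the case deep in the slot. Relieve the load, then release and rise.

```bash
python3 -m crank '{"steps":[[[0,0,0.1],[0,0,0]],[[0,0,0.08],[0,0,0]],[[0,0,0],[0,0,0]]]}'
python3 -m crank '{"steps":[[[0,0,0],[0,0,0]],[[0,0,0],[0,0,0]],[[0,0,0],[0,0,0]],[[0,0,0],[0,0,0]],[[0,0,0],[0,0,0]],[[0,0,0],[0,0,0]]]}' 28 20
python3 -m crank '{"steps":[[[0,0,0.3],[0,0,0]],[[0,0,0.5],[0,0,0]],[[0,0,0.8],[0,0,0]],[[0,0,0.8],[0,0,0]],[[0,0,0.8],[0,0,0]],[[0,0,0.8],[0,0,0]],[[0,0,0],[0,0,0]],[[0,0,0],[0,0,0]]]}'
python3 - <<'E'
from bench import cams
import numpy as np
from h import *
c=cams.camera("side"); np.savez("side4.npz",**c); C=cloud(c)
hsv=cv2.cvtColor(c["pixels"],cv2.COLOR_BGR2HSV);H,S,V=[hsv[...,i].astype(int) for i in range(3)]
for nm,m in dict(yel=(abs(H-26)<8)&(S>150)&(abs(C[...,0]-.576)<.03)&(abs(C[...,1]+.058)<.06)&(C[...,2]>.1),
  tab=((H<6)|(H>174))&(S>150)&(C[...,2]>.1)&(C[...,0]>.43)&(abs(C[...,1]+.13)<.04)).items():
  print(nm,m.sum(),np.percentile(C[m],[2,50,98],axis=0).round(4).tolist())
E
```

```text
time: 10.1
ee_pos: [0.576, -0.0581, 0.1076]
eef_rot: [0.727, 0.687, 0.0, 0.0]
ft_force: [0.3, -0.4, -1.4]
width: 0.0088
grip_force: 20.0
time: 10.6
ee_pos: [0.5758, -0.058, 0.1072]
eef_rot: [0.727, 0.687, 0.0, -0.0]
ft_force: [-0.2, -0.4, -0.3]
width: 0.0277
grip_force: 0.0
time: 11.27
ee_pos: [0.5767, -0.058, 0.2095]
eef_rot: [0.727, 0.687, 0.001, 0.001]
ft_force: [0.0, 0.0, -0.7]
width: 0.0279
grip_force: 0.0Traceback (most recent call last):
  File "<stdin>", line 8, in <module>
    return _quantile_unchecked(
        a, q, axis, out, overwrite_input, method, keepdims, weights)
    return _ureduce(a,
                    func=_quantile_ureduce_func,
    ...<5 lines>...
                    overwrite_input=overwrite_input,
                    method=method)
    r = func(a, **kwargs)
    result = _quantile(arr,
                       quantiles=q,
    ...<2 lines>...
                       out=out,
                       weights=wgt)
    slices_having_nans = np.isnan(arr[-1, ...])
                                  ~~~^^^^^^^^^
IndexError: index -1 is out of bounds for axis 0 with size 0
```

Run:
```python
from h import *
c=load("side4"); cv2.imwrite("pics/rel.png",cv2.resize(c["pixels"][165:265,275:385],None,fx=5,fy=5,interpolation=cv2.INTER_CUBIC))
C=cloud(c);hsv=cv2.cvtColor(c["pixels"],cv2.COLOR_BGR2HSV);H,S=[hsv[...,i].astype(int) for i in range(2)]
m=((H<6)|(H>174))&(S>150)&(C[...,2]>.1)&(C[...,0]>.43)&(abs(C[...,1]+.13)<.04)
print("tab",m.sum(),np.percentile(C[m],[2,50,98],axis=0).round(4).tolist())
```

```text
tab 317 [[0.4589, -0.1409, 0.1017], [0.4854, -0.1315, 0.1197], [0.5195, -0.1241, 0.1343]]
```

View pics/rel.png

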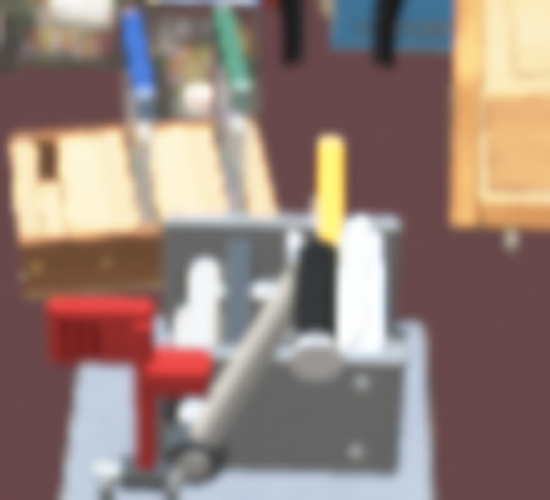

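The case stands seated with its label at crop (330,190), nothing is holding it, and the catch is upright (tab at crop (100,325)). Next: flip the catch with closed fingers from its left.

```bash
python3 -m crank '{"steps":[[[-0.5,-0.1,0],[0,0,0]],[[-0.8,-0.2,0],[0,0,0]],[[-0.8,-0.2,0],[0,0,0]],[[-0.8,-0.2,0],[0,0,0]],[[-0.8,-0.2,0],[0,0,0]],[[-0.5,-0.2,0],[0,0,0]],[[-0.3,0,0],[0,0,0]],[[0,0,0],[0,0,0]],[[0,0,0],[0,0,0]]]}' 0 20
python3 -m crank '{"steps":[[[0,0,-0.5],[0,0,0]],[[0,0,-0.6],[0,0,0]],[[0,0,-0.6],[0,0,0]],[[0,0,-0.6],[0,0,0]],[[0,0,-0.6],[0,0,0]],[[0,0,-0.6],[0,0,0]],[[0,0,0],[0,0,0]],[[0,0,0],[0,0,0]]]}'
```

```text
time: 12.07
ee_pos: [0.4635, -0.0854, 0.2073]
eef_rot: [0.727, 0.687, -0.0, 0.0]
ft_force: [0.0, 0.4, 0.4]
width: 0.0006
grip_force: 0.0
time: 12.73
ee_pos: [0.4636, -0.0847, 0.1194]
eef_rot: [0.726, 0.687, 0.0, -0.001]
ft_force: [-0.9, -0.6, 0.4]
width: 0.0009
grip_force: 0.0
```

```bash
python3 -m crank '{"steps":[[[0,-0.3,0],[0,0,0]],[[0,-0.3,0],[0,0,0]],[[0,-0.3,0],[0,0,0]],[[0,-0.3,0],[0,0,0]],[[0,-0.3,0],[0,0,0]],[[0,-0.3,0],[0,0,0]],[[0,-0.3,0],[0,0,0]],[[0,-0.4,0],[0,0,0]],[[0,-0.4,0],[0,0,0]],[[0,0,0],[0,0,0]]]}'
python3 -m crank '{"steps":[[[0,0,0.5],[0,0,0]],[[0,0,0.8],[0,0,0]],[[0,0,0.8],[0,0,0]],[[0,0,0.9],[0,0,0]],[[0,0,0.9],[0,0,0]],[[0,0,0],[0,0,0]],[[0,0,0],[0,0,0]]]}' 50
python3 - <<'E'
from bench import cams
import numpy as np
from h import *
c=cams.camera("side"); np.savez("side5.npz",**c); C=cloud(c)
hsv=cv2.cvtColor(c["pixels"],cv2.COLOR_BGR2HSV);H,S,V=[hsv[...,i].astype(int) for i in range(3)]
Q=(C[...,0]>.43)&(C[...,0]<.62)&(C[...,1]>-.25)&(C[...,1]<-.05)
m=((H<6)|(H>174))&(S>150)&Q; print("red",m.sum(),np.percentile(C[m],[2,50,98],axis=0).round(4).tolist())
m=(V<70)&(C[...,2]>.14)&(C[...,2]<.19)&Q; print("blk",m.sum(),np.percentile(C[m],[2,50,98],axis=0).round(4).tolist())
cv2.imwrite("pics/flip.png",cv2.resize(c["pixels"][165:285,265:385],None,fx=4,fy=4,interpolation=cv2.INTER_CUBIC))
E
```

```text
time: 13.57
ee_pos: [0.4631, -0.1606, 0.1197]
eef_rot: [0.728, 0.686, -0.0, 0.0]
ft_force: [0.3, -0.2, -0.3]
width: 0.0007
grip_force: 0.0
time: 14.15
ee_pos: [0.464, -0.1581, 0.2182]
eef_rot: [0.727, 0.687, 0.0, 0.001]
ft_force: [0.2, -0.0, -0.4]
width: 0.0393
grip_force: 0.0
red 386 [[0.4531, -0.2225, 0.0519], [0.4872, -0.202, 0.0615], [0.5152, -0.1503, 0.0651]]
blk 89 [[0.557, -0.1817, 0.1699], [0.5625, -0.1626, 0.1717], [0.5679, -0.1393, 0.1739]]
```

View pics/flip.png

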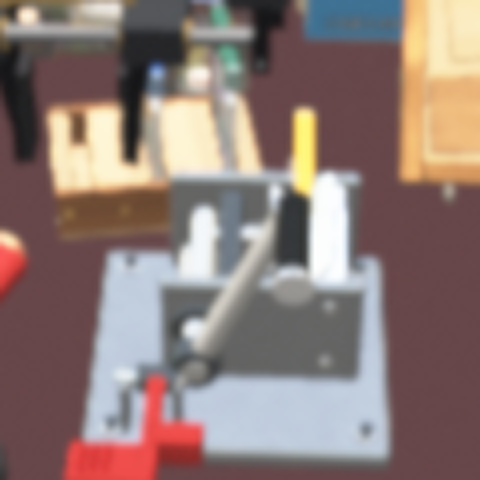

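The catch now lies right over to the right (crop (120,455), red z≈0.06). The case stands untouched at crop (305,150), and the handle is at world ≈(0.564,-0.164,0.165). Grasp the handle.

```bash
python3 -m crank '{"steps":[[[0.3,-0.1,0],[0,0,0]],[[0.6,-0.1,0],[0,0,0]],[[0.7,0,0],[0,0,0]],[[0.7,0,0],[0,0,0]],[[0.7,0,0],[0,0,0]],[[0.6,0,0],[0,0,0]],[[0.4,0,0],[0,0,0]],[[0,0,0],[0,0,0]],[[0,0,0],[0,0,0]]]}' 50 25
python3 -m crank '{"steps":[[[0,0,-0.4],[0,0,0]],[[0,0,-0.5],[0,0,0]],[[0,0,-0.5],[0,0,0]],[[0,0,-0.5],[0,0,0]],[[0,0,-0.5],[0,0,0]],[[0,0,-0.4],[0,0,0]],[[0,0,-0.1],[0,0,0]],[[0,0,0],[0,0,0]],[[0,0,0],[0,0,0]]]}'
python3 -m crank '{"steps":[[[0,0,0],[0,0,0]],[[0,0,0],[0,0,0]],[[0,0,0],[0,0,0]],[[0,0,0],[0,0,0]],[[0,0,0],[0,0,0]],[[0,0,0],[0,0,0]]]}' 0 25
```

```text
time: 14.95
ee_pos: [0.5633, -0.1627, 0.2158]
eef_rot: [0.726, 0.687, -0.0, -0.001]
ft_force: [-0.8, 1.6, 0.0]
width: 0.0504
grip_force: 0.0
time: 15.7
ee_pos: [0.5636, -0.163, 0.1451]
eef_rot: [0.727, 0.687, 0.0, 0.0]
ft_force: [-0.8, 1.0, -0.7]
width: 0.0498
grip_force: 0.0
time: 16.2
ee_pos: [0.5634, -0.1631, 0.145]
eef_rot: [0.727, 0.687, 0.0, 0.0]
ft_force: [2.8, -0.5, 1.0]
width: 0.0177
grip_force: 1.5
```

```bash
python3 -m crank '{"steps":[[[-0.22,0.01,0.09],[0,0,0]],[[-0.23,0.01,0.08],[0,0,0]],[[-0.23,0.01,0.07],[0,0,0]],[[-0.23,0.01,0.06],[0,0,0]],[[-0.24,0.01,0.04],[0,0,0]],[[-0.23,0.01,0.04],[0,0,0]],[[-0.24,0.01,0.02],[0,0,0]],[[-0.24,0.02,0.02],[0,0,0]],[[0,0,0],[0,0,0]],[[0,0,0],[0,0,0]]]}'
```

```text
time: 17.03
ee_pos: [0.5165, -0.1605, 0.1553]
eef_rot: [0.727, 0.687, 0.0, -0.0]
ft_force: [2.1, 2.7, -1.2]
width: 0.0169
grip_force: 25.0
```

Force is low and the handle is firmly held. Continue along the arc.

```bash
python3 -m crank '{"steps":[[[-0.24,0.01,-0.01],[0,0,0]],[[-0.24,0.01,-0.01],[0,0,0]],[[-0.24,0.01,-0.03],[0,0,0]],[[-0.24,0.01,-0.03],[0,0,0]],[[-0.24,0.01,-0.05],[0,0,0]],[[-0.23,0.01,-0.06],[0,0,0]],[[-0.23,0.01,-0.07],[0,0,0]],[[-0.22,0.02,-0.09],[0,0,0]],[[0,0,0],[0,0,0]],[[0,0,0],[0,0,0]]]}'
python3 -m crank '{"steps":[[[-0.22,0.01,-0.1],[0,0,0]],[[-0.22,0.01,-0.1],[0,0,0]],[[-0.21,0.01,-0.12],[0,0,0]],[[-0.21,0.01,-0.12],[0,0,0]],[[-0.2,0.01,-0.14],[0,0,0]],[[-0.19,0.01,-0.14],[0,0,0]],[[0,0,0],[0,0,0]],[[0,0,0],[0,0,0]]]}'
```

```text
time: 17.87
ee_pos: [0.4695, -0.158, 0.1465]
eef_rot: [0.727, 0.687, 0.0, -0.0]
ft_force: [4.5, 4.1, -1.0]
width: 0.0172
grip_force: 25.0
time: 18.53
ee_pos: [0.4392, -0.1563, 0.1285]
eef_rot: [0.727, 0.687, 0.001, 0.0]
ft_force: [8.7, 5.3, -3.0]
width: 0.0169
grip_force: 24.9
```

```bash
python3 -m crank '{"steps":[[[-0.18,0.03,-0.16],[0,0,0]],[[-0.18,0.03,-0.16],[0,0,0]],[[0,0,0],[0,0,0]],[[0,0,0],[0,0,0]]]}'
python3 -m crank '{"steps":[[[-0.06,0,-0.05],[0,0,0]],[[0,0,0],[0,0,0]],[[0,0,0],[0,0,0]],[[0,0,0],[0,0,0]]]}'
python3 - <<'E'
from bench import cams
import numpy as np
from h import *
c=cams.camera("side"); np.savez("side6.npz",**c); C=cloud(c)
cv2.imwrite("pics/pull.png",cv2.resize(c["pixels"][150:290,245:385],None,fx=4,fy=4,interpolation=cv2.INTER_CUBIC))
E
```

```text
time: 18.87
ee_pos: [0.4307, -0.1557, 0.121]
eef_rot: [0.727, 0.687, 0.001, 0.001]
ft_force: [9.6, 2.1, -2.2]
width: 0.0171
grip_force: 24.9
time: 19.2
ee_pos: [0.4302, -0.1557, 0.1204]
eef_rot: [0.727, 0.687, 0.002, 0.002]
ft_force: [10.9, 2.7, -0.2]
width: 0.0173
grip_force: 25.0
```

View pics/pull.png

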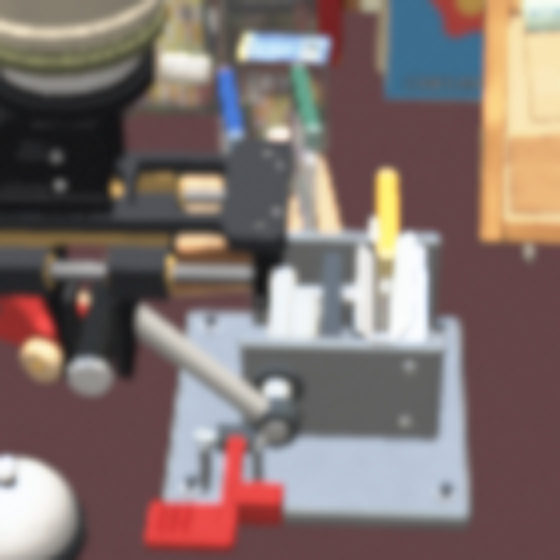

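The handle is held between the fingers (crop (95,370)) with the lever leaning fully forward. It moved 133 mm, as predicted for 1.2 rad, and the force rises against the stop. The case stands in the slot and the catch lies flat. Hand in.

```bash
python3 -m crank '{"steps":[[[0,0,0],[0,0,0]],[[0,0,0],[0,0,0]],[[0,0,0],[0,0,0]],[[0,0,0],[0,0,0]]]}'; python3 -c "
from bench import ticket
print(ticket.close_job())"
```

```text
time: 19.58
ee_pos: [0.4302, -0.1557, 0.1204]
eef_rot: [0.727, 0.687, 0.002, 0.002]
ft_force: [11.1, 2.2, -0.7]
width: 0.0175
grip_force: 25.0
the job is handed in; nothing more can be done
None
```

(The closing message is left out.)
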